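Weigh a mortar on a two-pan kitchen balance

ROBOT

A 7-joint arm with a two-finger parallel gripper is mounted at the origin on the work surface. World frame = base frame: x ahead of the robot, y to its left, z up, the work surface at z = 0. Lengths are in mm, angles in rad, forces in N, time in s.
With the tool pointing down it reaches from about 400 to 875 mm from the base axis. Payload 4.4 kg.
Tool frame: the origin (TCP) lies at the very end of the fingers, on their centre line; the grasp point (between the pads) lies 19 mm behind it (ctrl.grasp_offset is the distance from the TCP to the grasp point, in mm); z points along the fingers, y is the line along which they close (so a half turn about z gives the same grasp; the last joint's range is limited). The gripper opens to 85 mm and grips with 20 to 120 N. Pads are 22 mm wide; open, the fingers measure 114 mm over their backs; the gripper's body (76 mm by 85 mm) begins 54 mm behind the grasp point. The pads swing forward as they close: fully open they stand 13 mm farther back than shut.
Start: joints at [1.144, 0.628, 0.038, 1.517, -0.027, 0.996, -0.02], TCP at [229.494, -608.154, 203.713] pointing down, gripper open.
Joint ranges: [-3.06, 3.06], [-0.37, 2.12], [-1.25, 1.32], [0.18, 2.47], [-1.1, 4.24], [0.23, 1.98], [-2.94, 2.94]. Speed limits (rad/s): [2.57, 2.57, 3.14, 3.14, 3.14, 3.14, 3.14].

INTERFACE

Orientations are given as [roll, pitch, yaw] about the fixed x, y, z axes, in that order (R = Rz(yaw) Ry(pitch) Rx(roll)).
In Python, from cell import status, cams, ctrl gives the robot as it stands.
- The arm moves only by the tool move_arm, never from a script. Its argument "plan" is a list of rows, each a list of 3 entries, a list of its own where there are three numbers: the shift along the world's x, y, z in mm, then the turn, a rotation vector about the world's x, y, z in degrees, then the opening, from 0 (shut) to 1 (fully open). In form: [[[x, y, z], [wx, wy, wz], gripper], ...]. A call has 1 to 10 rows; each row shifts and turns the commanded pose from where the row before left it; what a row does not reach is not made up. A row lasts 1/8 s, in which the tool goes at most 62.5 mm and 10.7 degrees, less where a joint would pass 70% of its speed; a pose out of reach is approached as far as the arm can. A call with a gripper value outside its range is refused whole. The fingers move at their own pace and stop on an object; the grip force is fixed at half the most. Time passes only in rows, so rows that do not move let the fingers close. It gives the time, the measured TCP pose, the force, the opening and the grip force at its end, in the units of the state.
- status.read_state(): the state, without advancing time (a new reading comes with each control period).
- cams.get_image(name): name is "side" or "top" or "wrist"; returns the picture (420x560x3 uint8, blue, green, red); there is no depth.
- cams.camera_params(name): a dict with "K" (3x3 intrinsics, pixels), "pose" (4x4, takes a point from camera to world coordinates); the wrist camera has in their place "tool_from_camera" (4x4, takes a point from camera to tool coordinates, whose origin is the TCP and whose axes are the flange's). Camera axes: x right, y down, z forward; pixel columns grow to the right and rows downward; lengths in mm; the calibration is good to about 2 mm. A picture is of the moment at which its call begins: read the wrist's pose just before it. camera_params takes no time and is no camera call.
- ctrl.finish_job(): hands the job in; it is judged then, once.
The state is a dict: "clock": time; "qpos": joint angles; "qd": joint speeds; "tau": joint torques, N m; "eef_pos": TCP position; "tool_rot": TCP orientation; "force": force on the tool from outside, world axes, zero at the start; "torque": the same for the moment, N m; "width": finger opening in mm; "gripper_force": force on a finger pad.
Only numpy, scipy, OpenCV 4.12 (cv2) and the standard library are available. Lean on these libraries where they do the work, as an engineer would, in place of code of your own. Each camera call takes 0.05 s, during which the arm holds its last target. There are 200 camera calls.

TASK

Weigh the blue mortar: bring the balance's beam level by threading ring weights over the spindle of the empty pan, as many as it takes, and sliding the poise along its rail, then let go of everything and leave the beam resting level by itself. Feel for the spindle and go gently: the balance is delicate, so never press hard on it or let a weight drop onto it. Leave the mortar standing on its pan, a weight that is not needed lying flat on the counter, and the other things on the counter alone.

Things in the scene. Friction and masses are not known exactly. Their poses are not given: they have to be found in the camera images.
- balance: Fixed two-pan balance, grey base 110 x 290 x 20 mm. Origin: centre of its underside; own x points away from its front, own y along the beam towards the empty weighing pan (centre at x 0, y +120 mm); the mortar's pan is at x 0, y -120 mm; the poise rail is at x -85 mm, from y -120 to +120. Beam axis and rail are 70 mm above the counter when level. Over 15 N on any part of it is too much.
- beam (a joint): Beam tilt in rad, 0 = level, positive = weighing pan down, stops at -0.09 and +0.09 (it starts at -0.09, mortar down). Between the stops the tilt is proportional to the imbalance, 0.01 rad for about 3 g; with over 27 g of imbalance it lies on a stop. It settles in about 1 s when nothing touches it.
- weigh_pan (a point): Top centre of the flat rimless weighing pan (steel disc, 80 mm across), 106 mm above the counter when level. On it stands a steel spindle, 10 mm thick, 45 mm high, its edge rounded 2 mm. It is fixed on the pan's y centre line (balance axes) but up to 12 mm before or behind the centre along the balance's x, different each time, not measured: find it by touch.
- load_pan (a point): Top centre of the mortar's pan (flat steel disc, 100 mm across). The pans stay horizontal and move straight up and down against each other, at most 11 mm from level. The raised weighing pan, pressed down, floats down under about the weight that is still missing on it (1.5 to 4.1 N when empty) until its lower stop, which is hard.
- poise (a joint): Place of the sliding poise along the rail in m, 0 = zero mark at the beam's middle, growing towards the weighing pan, end stop at 0.105. At 0 it adds nothing; it adds 1.375 g to the weighing side for each mm, so up to 144 g. It starts between 0 and 0.045 and stays where it is left; about 1.2 N slides it.
- poise_top (a point): Top centre of the poise's upright round brass knob, 13 mm thick, free height 47 mm, on a brass block 22 x 22 x 26 mm that rides on the rail. The knob's top is 60 mm above the rail's axis, 130 mm above the counter when level. Pushing the knob tilts the beam: read the beam only while the knob is free.
- mortar: Blue ceramic mortar standing on the load pan, 76 mm across at the rim, 52 mm high, of unknown weight between 224 and 422 g. Origin: centre of its underside.
- weight200: 200 g steel ring weight lying flat on the counter, outer diameter 46 mm, bore 16 mm, height 18 mm. Origin: centre of its underside; z up along the bore.
- weight100: 100 g steel ring weight lying flat on the counter, outer diameter 37 mm, bore 16 mm, height 15 mm. Origin: centre of its underside; z up along the bore.
- bottle_tall: Amber swing-top bottle, 68 mm across, 210 mm high, bystander. Origin under its centre.
- bottle_short: Amber swing-top bottle, 68 mm across, 160 mm high, bystander. Origin under its centre.
- jar: Clear jar with white snap lid, 90 mm across, 99 mm high, bystander. Origin under its centre.
- scoop: Steel measuring scoop, cup 50 mm across and 28 mm high, handle 90 mm long to its -x, bystander. Origin under the cup's centre.
- pestle: Blue ceramic pestle lying along its own x, 112 mm long, 32 mm thick at most, bystander. Origin under its middle.
- tilt_box: Tilt-out wooden box, 130 x 170 x 110 mm, bystander. Origin under its centre.
Not all that is in view belongs to the job. What is shaped like the weight100 but green or red is not meant.

How it is judged:
By the outcome, as a careful person would: the job done as asked, in the order asked, and still so for the second after the job is handed in, with the robot touching nothing.
It also fails if it takes over 72 s, if anything falls off the work surface, if the arm or the gripper's body presses on something with over 40 N, if the wrist force passes 120 N, or if a joint passes its speed limit or range.

## Working session

There is one attempt and no reset: what is moved stays moved. The work goes in short steps, Python scripts to look and compute and a tool call to move; the robot and the scene stay as the last step left them, time stands still between calls to the robot, and variables do not carry over. Pictures are saved under pics/ and viewed, at most 10 in all, crops included, and the job is handed in when it is done.

Besides the shell and the picture viewer there is one more tool, called by a JSON object that holds its "name" and its "arguments". move_arm: Moves the arm, as the interface text tells. Its arguments: {"type":"object","properties":{"plan":{"type":"array","items":{"type":"array"}}},"required":["plan"]}

```bash
ls; mkdir -p pics; python3 - <<'E'
from cell import status,cams,ctrl
import cv2,numpy as np
s=status.read_state();print({k:np.round(v,3).tolist() for k,v in s.items()},ctrl.grasp_offset)
for n in("top","side"):
    cv2.imwrite(f"pics/{n}0.png",cams.get_image(n))
for n in("top","side","wrist"):
    p=cams.camera_params(n);print(n,{k:np.round(v,3).tolist() for k,v in p.items()})
E
```

```text
pics
{'clock': 0.0, 'qpos': [1.144, 0.629, 0.038, 1.518, -0.027, 0.996, -0.02], 'qd': [-0.002, 0.0, -0.0, -0.0, 0.001, -0.0, 0.0], 'tau': [0.0, -56.34, 1.226, -19.345, 0.011, 0.011, 0.0], 'eef_pos': [229.264, -607.479, 202.771], 'tool_rot': [-3.14, 0.0, 0.361], 'force': [0.043, -0.882, 0.565], 'torque': [-0.013, -0.024, -0.028], 'gripper_force': 0.0, 'width': 85.592} 18.700000000000003
top {'K': [[510.305, 0.0, 284.972], [0.0, 510.305, 212.157], [0.0, 0.0, 1.0]], 'pose': [[0.025, -0.992, 0.126, 415.915], [-1.0, -0.025, 0.001, 47.73], [0.002, -0.126, -0.992, 1528.362], [0.0, 0.0, 0.0, 1.0]]}
side {'K': [[470.054, 0.0, 281.051], [0.0, 470.054, 206.057], [0.0, 0.0, 1.0]], 'pose': [[-0.833, -0.39, 0.392, 87.896], [-0.553, 0.598, -0.581, 800.466], [-0.008, -0.7, -0.714, 1053.71], [0.0, 0.0, 0.0, 1.0]]}
wrist {'K': [[377.213, 0.0, 282.239], [0.0, 377.213, 208.855], [0.0, 0.0, 1.0]], 'tool_from_camera': [[0.001, -0.958, -0.288, 73.746], [1.0, 0.001, -0.0, 1.109], [0.001, -0.288, 0.958, -169.926], [0.0, 0.0, 0.0, 1.0]]}
```

View pics/top0.png

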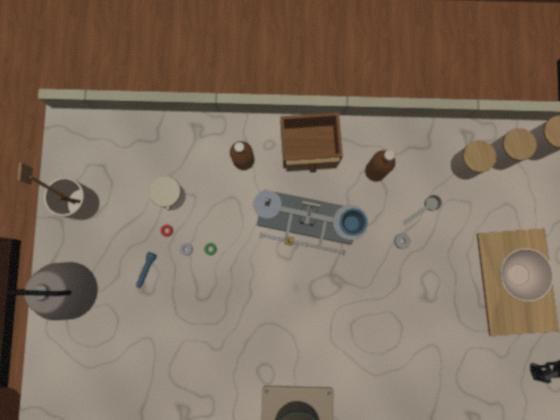

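View pics/side0.png

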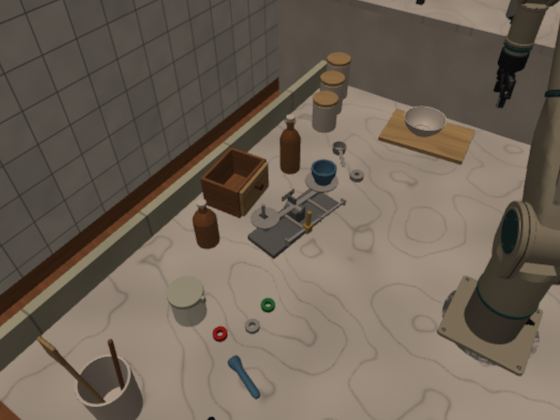

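The top view shows the weighing pan at (267,204), mortar (351,222), and poise knob about (289,240). The 200 g ring is at (402,241). The grey 100 g ring is at (187,249), between the red (167,230) and green (210,249) decoys. The side view agrees.

```bash
cat > h.py <<'E'
import cv2,numpy as np
from scipy.spatial.transform import Rotation as R
from cell import status,cams,ctrl
def campose(n,s=None):
    p=cams.camera_params(n)
    if n!="wrist": return p["K"],p["pose"]
    s=s or status.read_state(); T=np.eye(4)
    T[:3,:3]=R.from_euler('xyz',s["tool_rot"]).as_matrix();T[:3,3]=s["eef_pos"]
    return p["K"],T@p["tool_from_camera"]
def ray(n,u,v,z,s=None):
    K,P=campose(n,s); d=P[:3,:3]@np.linalg.solve(K,[u,v,1.]); o=P[:3,3]
    return o+d*(z-o[2])/d[2]
def proj(n,X,s=None):
    K,P=campose(n,s); c=np.linalg.inv(P)@np.append(X,1.); q=K@c[:3]; return q[:2]/q[2]
def blob(m,lo=20):
    cs,_=cv2.findContours(m.astype(np.uint8),cv2.RETR_EXTERNAL,cv2.CHAIN_APPROX_NONE)
    return [(cv2.contourArea(c),cv2.boundingRect(c),cv2.minEnclosingCircle(c)) for c in cs if cv2.contourArea(c)>lo]
E
python3 - <<'E'
from h import *
im=cv2.imread("pics/top0.png")
a=im[180:270,140:240];b=im[180:270,240:430]
big=np.hstack([cv2.resize(b,None,fx=4,fy=4,interpolation=cv2.INTER_CUBIC)])
cv2.imwrite("pics/c1.png",big)
print("200",ray("top",402,241,9),"100",ray("top",187,249,8),"pan",ray("top",267,204,117),"mortar",ray("top",351,221,147),"knob",ray("top",289,240,132))
for n,v in(("mortar",(323,163)),):pass
E
```

```text
200 [ 530.3520152  -301.37474833    9.        ] 100 [490.7262599  338.16507281   8.        ] pan [616.33705092 100.15599623 117.        ] mortar [ 571.04339615 -130.98631424  147.        ] knob [516.14814811  36.45917499 132.        ]
```

View pics/c1.png

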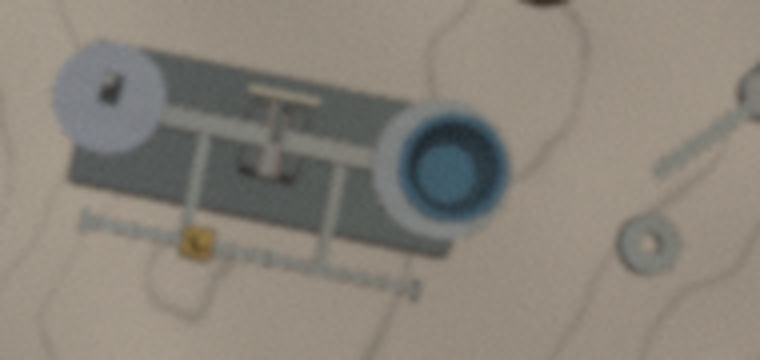

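The crop shows the pan centre at about (110,97), with the spindle near (112,85). The poise is at (200,240) on the rail running from (85,220) to (417,290). The 200 g ring is at (649,243). The balance yaw is about -11°. I'll hover over the 200 g ring.

{"name": "move_arm", "arguments": {"plan": [[[33, 34, -5], [0, 0, -3.5], 1], [[33, 34, -5], [0, 0, -3.5], 1], [[33, 34, -5], [0, 0, -3.5], 1], [[33, 34, -5], [0, 0, -3.5], 1], [[33, 34, -5], [0, 0, -3.5], 1], [[33, 34, -5], [0, 0, -3.5], 1], [[33, 34, -5], [0, 0, -3.5], 1], [[33, 34, -5], [0, 0, -3.5], 1], [[36, 34, -5], [0, 0, -3.5], 1], [[0, 0, 0], [0, 0, 0], 1]]}}

```text
clock: 1.35
eef_pos: [533.0, -296.4, 157.5]
tool_rot: [-3.138, 0.0, -0.181]
force: [-0.4, -0.1, -0.3]
width: 85.7
gripper_force: 0.0
```

```bash
python3 - <<'E'
from h import *
s=status.read_state();im=cams.get_image("wrist");cv2.imwrite("pics/w1.png",im)
print(s["clock"],s["eef_pos"],s["tool_rot"],s["force"],proj("wrist",[530,-301,9],s))
g=cv2.GaussianBlur(cv2.cvtColor(im,cv2.COLOR_BGR2GRAY),(5,5),1)
for c in np.round(cv2.HoughCircles(g,cv2.HOUGH_GRADIENT,1,30,param1=80,param2=22,minRadius=8,maxRadius=60)[0][:8],1): print(c,ray("wrist",c[0],c[1],18,s))
E
```

```text
1.35 [ 533.04352241 -296.3584249   157.4796035 ] [-3.13798340e+00  1.55283781e-04 -1.80592799e-01] [-0.4052971  -0.09322791 -0.26288101] [288.03231527 187.43909668]
[289.5 185.5  26.6] [ 533.57357462 -302.78859035   18.        ]
[ 46.5 208.5  58.3] [550.76861218 -94.00063896  18.        ]
[376.5  19.5  26.2] [ 646.6691198  -388.37865965   18.        ]
[421.5 315.5  30.2] [ 388.93480111 -402.57637689   18.        ]
```

View pics/w1.png

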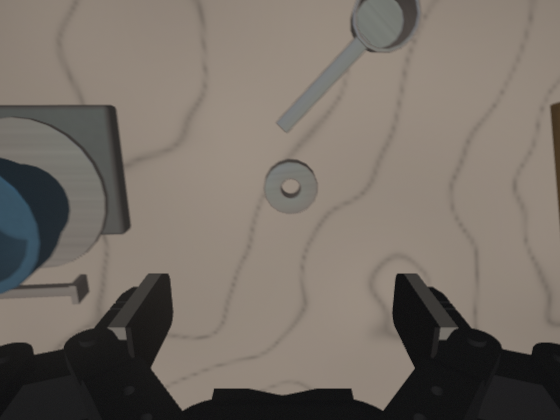

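The wrist view shows the 200 g ring with its bore at (290,186), which puts it at about (533,-303). The scoop handle is clear of the fingers. I'll grasp it.

{"name": "move_arm", "arguments": {"plan": [[[0, -3, -35], [0, 0, 0], 1], [[0, -3.5, -35], [0, 0, 0], 1], [[0, 0, -35], [0, 0, 0], 1], [[0, 0, -30], [0, 0, 0], 1], [[0, 0, -20], [0, 0, 0], 1], [[0, 0, 0], [0, 0, 0], 0.4], [[0, 0, 0], [0, 0, 0], 0.4], [[0, 0, 0], [0, 0, 0], 0.4], [[0, 0, 0], [0, 0, 0], 0.4], [[0, 0, 0], [0, 0, 0], 0.4]]}}

```text
clock: 2.65
eef_pos: [529.8, -308.7, 4.2]
tool_rot: [3.141, -0.001, -0.189]
force: [0.0, 0.2, -0.7]
width: 34.7
gripper_force: 0.0
```

```bash
python3 - <<'E'
from h import *
s=status.read_state();im=cams.get_image("wrist");cv2.imwrite("pics/w2.png",im)
s=status.read_state();print(s["eef_pos"],s["width"],s["gripper_force"],proj("wrist",[533,-303,18],s))
E
```

```text
[ 529.70458552 -308.67688316    4.0434769 ] 34.02140450540528 0.0 [267.00534219 262.26321948]
```

View pics/w2.png

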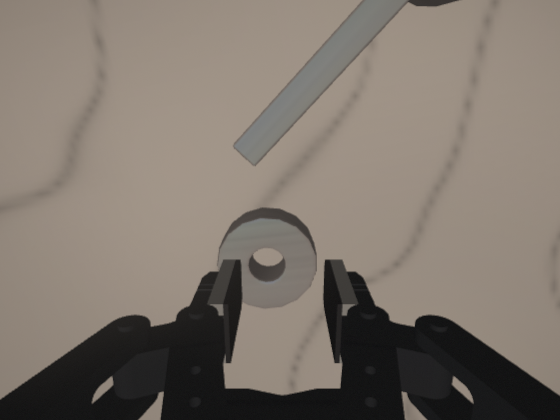

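```bash
python3 - <<'E'
from h import *
p=cams.camera_params("wrist");Ti=np.linalg.inv(p["tool_from_camera"])
for x in(-11,11):
  for d in(0,-8,-13,-20,-30):
    c=(Ti@[x,-17,d,1])[:3];q=p["K"]@c;c2=(Ti@[x,17,d,1])[:3];q2=p["K"]@c2;print(x,d,q[:2]/q[2],q2[:2]/q2[2])
E
```

```text
-11 0 [246.62370767 274.67332717] [315.10614775 274.72847143]
-11 -8 [245.09869056 282.31997609] [316.50200834 282.3776707 ]
-11 -13 [244.07768596 287.43943587] [317.43654383 287.49884703]
-11 -20 [242.55058077 295.09655471] [318.83432061 295.15854687]
-11 -30 [240.14500575 307.1584441 ] [321.03617686 307.224535  ]
11 0 [245.40885455 233.05885149] [316.28978391 233.11485558]
11 -8 [243.77435591 239.14534126] [317.78902526 239.20398504]
11 -13 [242.67731717 243.23045635] [318.79528426 243.29087961]
11 -20 [241.03237684 249.3558285 ] [320.30410897 249.41893169]
11 -30 [238.43113656 259.04223746] [322.69010874 259.10960723]
```

The fingers closed above the ring. In this view the fingertips are at row 260, which puts them about 25-30 mm behind the nominal TCP. The ring is still at (533,-303). I'll centre, open to 0.65 and feel down carefully.

{"name": "move_arm", "arguments": {"plan": [[[1.5, 3, 4], [0, 0, 0], 0.65], [[1.8, 2.7, 0], [0, 0, 0], 0.65], [[0, 0, 0], [0, 0, 0], 0.65], [[0, 0, -3], [0, 0, 0], 0.65], [[0, 0, -3], [0, 0, 0], 0.65], [[0, 0, 0], [0, 0, 0], 0.65]]}}

```text
clock: 3.45
eef_pos: [532.4, -302.9, 1.2]
tool_rot: [-3.141, 0.001, -0.189]
force: [0.4, 0.2, -0.4]
width: 55.6
gripper_force: 0.0
```

```bash
python3 - <<'E'
from h import *
s=status.read_state();im=cams.get_image("wrist");cv2.imwrite("pics/w3.png",im)
print(s["eef_pos"],s["width"],s["force"],s["torque"])
E
```

```text
[ 532.3852608  -302.88461025    1.24054658] 55.60390342600961 [ 0.3587014   0.23445287 -0.44241417] [-0.03201833  0.03778622 -0.01785852]
```

View pics/w3.png

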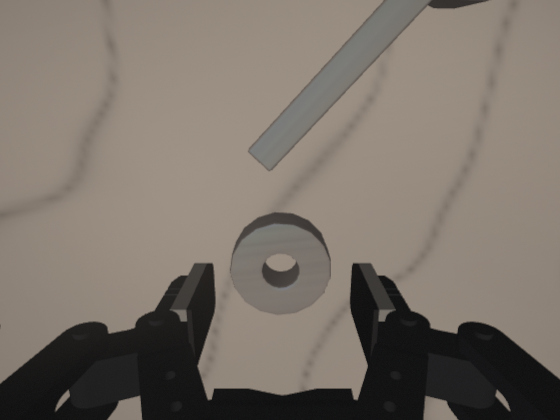

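The open tips are at (214,264) and (351,264). The scale puts them about 29 mm behind the TCP, so they are still above the ring top. The ring is centred at (281,265). I'll descend with force checks.

{"name": "move_arm", "arguments": {"plan": [[[0, 0, -4], [0, 0, 0], 0.65], [[0, 0, -4], [0, 0, 0], 0.65], [[0, 0, 0], [0, 0, 0], 0.65]]}}

```text
clock: 3.88
eef_pos: [532.5, -302.8, -6.8]
tool_rot: [-3.141, 0.001, -0.189]
force: [0.7, -0.6, -0.5]
width: 55.7
gripper_force: 0.0
```

{"name": "move_arm", "arguments": {"plan": [[[0, 0, -4], [0, 0, 0], 0.65], [[0, 0, -4], [0, 0, 0], 0.65], [[0, 0, 0], [0, 0, 0], 0.65]]}}

```text
clock: 4.25
eef_pos: [532.5, -302.8, -14.7]
tool_rot: [-3.141, 0.001, -0.189]
force: [0.5, 0.3, 0.4]
width: 55.5
gripper_force: 0.0
```

{"name": "move_arm", "arguments": {"plan": [[[0, 0, -3], [0, 0, 0], 0.65], [[0, 0, -3], [0, 0, 0], 0.65], [[0, 0, 0], [0, 0, 0], 0.4], [[0, 0, 0], [0, 0, 0], 0.4], [[0, 0, 0], [0, 0, 0], 0.4], [[0, 0, 0], [0, 0, 0], 0.4]]}}

```text
clock: 5.0
eef_pos: [532.6, -302.7, -20.1]
tool_rot: [-3.141, 0.0, -0.189]
force: [-2.0, 1.6, 5.2]
width: 43.1
gripper_force: 60.6
```

{"name": "move_arm", "arguments": {"plan": [[[0, 0, 1], [0, 0, 0], 0.65], [[0, 0, 2], [0, 0, 0], 0.65], [[0, 0, 3], [0, 0, 0], 0.65], [[0, 0, 0], [0, 0, 0], 0.4], [[0, 0, 0], [0, 0, 0], 0.4], [[0, 0, 0], [0, 0, 0], 0.4], [[0, 0, 0], [0, 0, 0], 0.4]]}}

```text
clock: 5.88
eef_pos: [533.2, -303.1, -12.9]
tool_rot: [-3.142, -0.001, -0.189]
force: [-2.3, 1.2, 9.5]
width: 40.7
gripper_force: 59.2
```

{"name": "move_arm", "arguments": {"plan": [[[0, 0, 0], [0, 0, 0], 0.68], [[0, 0, 0], [0, 0, 0], 0.68], [[0, 0, -4], [0, 0, 0], 0.68], [[0, 0, -4], [0, 0, 0], 0.68], [[0, 0, -2], [0, 0, 0], 0.68], [[0, 0, 0], [0, 0, 0], 0.68]]}}

```text
clock: 6.62
eef_pos: [532.6, -302.8, -24.7]
tool_rot: [-3.141, 0.001, -0.189]
force: [-0.5, 0.8, -0.4]
width: 58.4
gripper_force: 0.0
```

```bash
python3 - <<'E'
from h import *
s=status.read_state();im=cams.get_image("wrist");cv2.imwrite("pics/w4.png",im)
print(s["eef_pos"],s["width"],s["force"],s["torque"])
E
```

```text
[ 532.57391108 -302.8336585   -24.66998004] 58.37067414912244 [-0.52826728  0.8232428  -0.43315683] [-0.04169563  0.02452784  0.01930889]
```

View pics/w4.png

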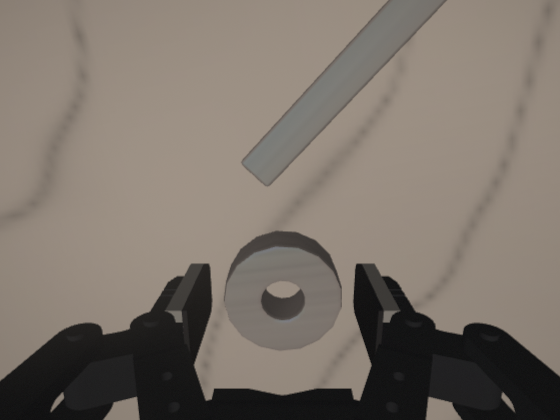

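The tips are now well down beside the ring, which is centred at (283,295). I'll close.

{"name": "move_arm", "arguments": {"plan": [[[0, 0, 0], [0, 0, 0], 0.4], [[0, 0, 0], [0, 0, 0], 0.4], [[0, 0, 0], [0, 0, 0], 0.4], [[0, 0, 0], [0, 0, 0], 0.4]]}}

```text
clock: 7.18
eef_pos: [532.9, -303.1, -23.6]
tool_rot: [3.141, -0.0, -0.189]
force: [-1.7, 0.7, 4.9]
width: 43.3
gripper_force: 60.5
```

{"name": "move_arm", "arguments": {"plan": [[[0, 0, 3], [0, 0, 0], 0.4], [[0, 0, 15], [0, 0, 0], 0.4], [[0, 0, 30], [0, 0, 0], 0.4], [[0, 0, 40], [0, 0, 0], 0.4], [[0, 0, 0], [0, 0, 0], 0.4]]}}

```text
clock: 7.8
eef_pos: [535.3, -304.5, 67.6]
tool_rot: [3.139, -0.007, -0.189]
force: [0.2, -0.4, -2.2]
width: 43.5
gripper_force: 61.5
```

```bash
python3 - <<'E'
from h import *
s=status.read_state();im=cams.get_image("wrist");cv2.imwrite("pics/w5.png",cv2.resize(im[180:420,140:420],None,fx=2.5,fy=2.5))
print(s["eef_pos"],s["width"],s["force"],s["torque"])
E
```

```text
[ 535.32866467 -304.51796469   67.56556576] 43.48013023824196 [ 0.18430491 -0.4443342  -2.23532205] [-0.04117793 -0.02117123 -0.02885   ]
```

View pics/w5.png

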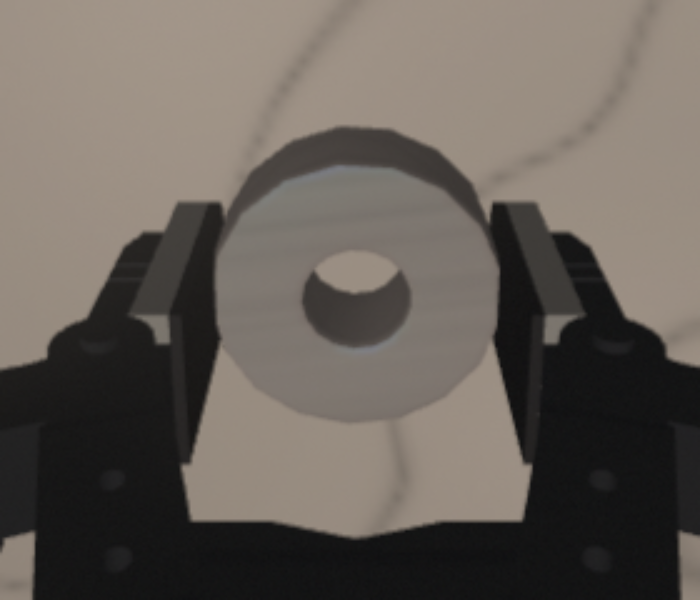

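The ring is held squarely, with its bore at (283,299) full-frame and Fz about -2 N, which fits 200 g. I'll carry it high to behind the weighing pan and look at the spindle.

{"name": "move_arm", "arguments": {"plan": [[[0, 0, 55], [0, 0, 0], 0.4], [[0, 15, 58], [0, 0, 0], 0.4], [[0, 40, 45], [0, 0, 0], 0.4], [[0, 50, 0], [0, 0, 0], 0.4], [[0, 55, 0], [0, 0, 0], 0.4], [[0, 55, 0], [0, 0, 0], 0.4], [[0, 55, 0], [0, 0, 0], 0.4], [[0, 55, 0], [0, 0, 0], 0.4], [[0, 50, 0], [0, 0, 0], 0.4], [[0, 35, 0], [0, 0, 0], 0.4]]}}

```text
clock: 9.1
eef_pos: [531.4, 110.0, 220.4]
tool_rot: [3.141, 0.003, -0.186]
force: [0.2, -0.1, -2.7]
width: 43.4
gripper_force: 62.2
```

{"name": "move_arm", "arguments": {"plan": [[[0, 0, 0], [0, 0, 0], 0.4], [[0, 0, 0], [0, 0, 0], 0.4], [[0, 0, 0], [0, 0, 0], 0.4]]}}

```text
clock: 9.48
eef_pos: [532.6, 105.3, 221.4]
tool_rot: [3.14, 0.001, -0.191]
force: [-0.3, -0.2, -2.2]
width: 43.5
gripper_force: 62.2
```

```bash
python3 - <<'E'
from h import *
s=status.read_state();im=cams.get_image("wrist");cv2.imwrite("pics/w6.png",im)
np.save("s6.npy",np.r_[s["eef_pos"],s["tool_rot"]])
print(s["clock"],s["eef_pos"],s["tool_rot"],s["width"],s["force"])
print(proj("wrist",[616,100,117],s),proj("wrist",[516,36,132],s))
E
```

```text
9.475 [532.60918392 105.28613243 221.36789095] [ 3.14047713e+00  5.77756078e-04 -1.91434517e-01] 43.46424258878432 [-0.34033704 -0.17055335 -2.19098906]
[265.75139934  82.23165083] [380.41412846 208.00428301]
```

View pics/w6.png

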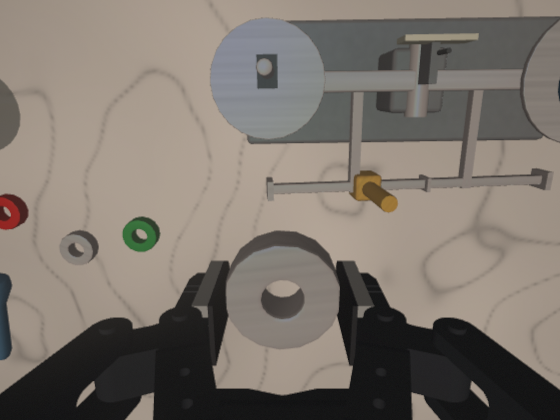

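The view shows the pan circle centred at about (267,79), and a light spindle top disc at (264,66) beside a dark patch. The poise knob top is at (390,203), and the rail ends at (270,188) and (545,179). The 100 g ring is at (79,248).

```bash
python3 - <<'E'
from h import *
im=cv2.imread("pics/w6.png");a=np.load("s6.npy");s=dict(eef_pos=a[:3],tool_rot=a[3:])
g=cv2.cvtColor(im,cv2.COLOR_BGR2GRAY)
sub=g[50:92,248:284].astype(int)
for r in sub[::2]: print(' '.join('%3d'%v for v in r[::2]))
hsv=cv2.cvtColor(im,cv2.COLOR_BGR2HSV).astype(int)
m=(hsv[...,0]>100)&(hsv[...,0]<140)&(hsv[...,2]>110); m[160:]=0
for b in blob(m,200):print("pan",b)
m=(hsv[...,0]>12)&(hsv[...,0]<28)&(hsv[...,1]>150)&(hsv[...,2]>60)
for b in blob(m,60):print("brass",b)
P=lambda u,v,z:np.round(ray("wrist",u,v,z,s),1)
print("spTop",P(264,66,162),"pan",P(267,79,117),"knob",P(390,203,131))
A=P(270,188,80.8);B=P(545,179,59.2);print(A,B,np.linalg.norm((A-B)[:2]),"yaw",-np.degrees(np.arctan2((A-B)[0],(A-B)[1])),(A+B)/2)
print("w100",P(79,246,15))
E
```

```text
138 138 138 138 138 138 138 138 137 138 138 138 137 138 137 138 137 137
137 137 137 137 136 137 137 137 137 137 137 137 137 137 137 137 137 137
137 138 138 138 113 101 101  99  91  92  91  91  91  92  97 138 138 138
139 139 140 140  95  69  69  70  69  69  67  69  68  69  80 139 139 139
139 139 139 140 111  69  70  91 106  79  68  68  69  69  81 139 139 138
139 139 139 139 110  80 129 135 136 133 117  68  68  70  80 137 138 137
138 137 137 137 114 128 138 139 137 137 134 115  69  70  80 136 136 135
136 136 136 136 121 135 139 138 139 138 135 127  68  70  80 137 136 137
136 136 137 137 108 137 139 139 140 137 134 129  77  70  75 138 137 137
139 139 139 138 107 136 139 139 139 135 133 126  71  69  74 138 138 137
140 140 140 140 125 133 138 139 137 134 130 119  64  67  75 139 138 137
137 137 137 136 125  95 133 136 135 131 124  80  64  67  75 135 136 135
138 138 138 138 127  69  89 111 120 106  76  63  63  69  75 138 138 138
139 139 139 139 128  69  69  65  66  64  64  64  67  70  75 138 138 139
140 140 141 141 129  69  69  68  66  64  65  67  69  69  75 140 140 141
142 143 142 143 134 
[... 157 characters left out ...]
69  69  69  69  69  69  70 138 138 138
139 139 139 139 131  69  70  69  69  69  70  68  69  70  71 139 139 139
139 138 138 139 136  92 106 105 106 106 105 105  99 105 120 137 138 137
140 140 140 140 140 140 140 139 139 140 139 140 139 140 139 140 139 139
pan (7786.0, (211, 18, 106, 111), ((265.0, 76.0), 58.30961990356445))
brass (178.0, (380, 195, 17, 17), ((388.0, 203.0), 8.24631118774414))
brass (263.0, (356, 176, 25, 24), ((367.25555419921875, 187.74444580078125), 15.917860984802246))
spTop [623.1  97.7 162. ] pan [617.9  98.7 117. ] knob [518.1  28.6 131. ]
[533.6 114.8  80.8] [ 489.9 -127.7   59.2] 246.40604700372108 yaw -10.21541612580241 [511.75  -6.45  70.  ]
w100 [494.6 333.9  15. ]
```

The spindle top is at (623.1, 97.7), which is 5 mm off the pan centre and on the centre line, as it must be. I'll move the ring above it.

{"name": "move_arm", "arguments": {"plan": [[[30, -2, 0], [0, 0, 0], 0.4], [[32, -2, -10], [0, 0, 0], 0.4], [[30, -2.3, -20], [0, 0, 0], 0.4], [[0, 0, -20], [0, 0, 0], 0.4], [[0, 0, -15], [0, 0, 0], 0.4], [[0, 0, -10], [0, 0, 0], 0.4], [[0, 0, 0], [0, 0, 0], 0.4], [[0, 0, 0], [0, 0, 0], 0.4], [[0, 0, 0], [0, 0, 0], 0.4]]}}

```text
clock: 10.65
eef_pos: [625.3, 100.9, 147.6]
tool_rot: [-3.141, -0.001, -0.189]
force: [0.7, 0.0, -2.6]
width: 43.6
gripper_force: 62.2
```

{"name": "move_arm", "arguments": {"plan": [[[-0.5, -2, -3], [0, 0, 0], 0.4], [[0, 0, -3], [0, 0, 0], 0.4], [[0, 0, -3], [0, 0, 0], 0.4], [[0, 0, -3], [0, 0, 0], 0.4], [[0, 0, 0], [0, 0, 0], 0.4], [[0, 0, 0], [0, 0, 0], 0.4]]}}

```text
clock: 11.4
eef_pos: [624.4, 98.8, 134.7]
tool_rot: [-3.142, -0.0, -0.189]
force: [0.2, 0.1, -1.6]
width: 43.4
gripper_force: 62.2
```

{"name": "move_arm", "arguments": {"plan": [[[0, 0, -2], [0, 0, 0], 0.4], [[0, 0, -2], [0, 0, 0], 0.4], [[0, 0, 0], [0, 0, 0], 0.4], [[0, 0, 0], [0, 0, 0], 0.4]]}}

```text
clock: 11.9
eef_pos: [624.3, 98.7, 130.7]
tool_rot: [3.142, 0.0, -0.189]
force: [0.3, -0.3, -1.6]
width: 43.4
gripper_force: 62.2
```

{"name": "move_arm", "arguments": {"plan": [[[0, 0, -2], [0, 0, 0], 0.4], [[0, 0, -2], [0, 0, 0], 0.4], [[0, 0, -2], [0, 0, 0], 0.4], [[0, 0, 0], [0, 0, 0], 0.4], [[0, 0, 0], [0, 0, 0], 0.4]]}}

```text
clock: 12.52
eef_pos: [624.3, 98.7, 124.7]
tool_rot: [3.142, -0.0, -0.189]
force: [0.1, 0.2, -1.9]
width: 43.4
gripper_force: 62.2
```

```bash
python3 - <<'E'
from h import *
f=[status.read_state()["force"] for _ in range(3)];print(f)
im=cams.get_image("side");print(status.read_state()["force"])
cv2.imwrite("pics/s1.png",im)
a=cv2.imread("pics/side0.png");print(proj("side",[571,-130,95]),proj("side",[617,99,117]),proj("side",[518,29,131]))
# mortar vertical shift (blue blob) between first and now
for i in(a,im):
    h=cv2.cvtColor(i,cv2.COLOR_BGR2HSV).astype(int);m=(h[...,0]>95)&(h[...,0]<115)&(h[...,1]>110);m[:140]=0;m[200:]=0;m[:,:290]=0;m[:,350:]=0
    ys,xs=np.nonzero(m);print(len(xs),xs.mean(),ys.mean())
    h2=(h[...,0]>12)&(h[...,0]<28)&(h[...,1]>150);h2[:200]=0;h2[240:]=0;h2[:,:295]=0;h2[:,325:]=0;ys,xs=np.nonzero(h2);print("knob",len(xs),xs.mean(),ys.mean(),ys.min())
E
```

```text
[array([ 0.10682789,  0.20838388, -1.91579346]), array([ 0.10682789,  0.20838388, -1.91579346]), array([ 0.10682789,  0.20838388, -1.91579346])]
[-0.48903705  0.17686696 -2.58927706]
[320.73517544 181.76091504] [264.28942714 217.21018421] [308.82250165 212.47872915]
6 320.8333333333333 178.66666666666666
knob 95 307.8421052631579 222.76842105263157 211
1 327.0 183.0
knob 93 307.7956989247312 222.9247311827957 211
```

{"name": "move_arm", "arguments": {"plan": [[[0, 0, -4], [0, 0, 0], 0.4], [[0, 0, -4], [0, 0, 0], 0.4], [[0, 0, -4], [0, 0, 0], 0.4], [[0, 0, -4], [0, 0, 0], 0.4], [[0, 0, -4], [0, 0, 0], 0.4], [[0, 0, -3], [0, 0, 0], 0.4], [[0, 0, 0], [0, 0, 0], 0.4], [[0, 0, 0], [0, 0, 0], 0.4]]}}

```text
clock: 13.58
eef_pos: [624.4, 98.8, 101.8]
tool_rot: [-3.142, -0.0, -0.189]
force: [0.2, -0.5, -2.1]
width: 43.2
gripper_force: 62.2
```

{"name": "move_arm", "arguments": {"plan": [[[0, 0, -2], [0, 0, 0], 0.4], [[0, 0, -2], [0, 0, 0], 0.4], [[0, 0, -2], [0, 0, 0], 0.4], [[0, 0, 0], [0, 0, 0], 0.4], [[0, 0, 0], [0, 0, 0], 0.4]]}}

```text
clock: 14.2
eef_pos: [624.3, 98.8, 95.7]
tool_rot: [-3.142, -0.0, -0.189]
force: [-0.0, 0.7, -1.4]
width: 43.4
gripper_force: 62.2
```

{"name": "move_arm", "arguments": {"plan": [[[0, 0, -2], [0, 0, 0], 0.4], [[0, 0, -2], [0, 0, 0], 0.4], [[0, 0, 0], [0, 0, 0], 0.4], [[0, 0, 0], [0, 0, 0], 0.4]]}}

```text
clock: 14.7
eef_pos: [624.5, 98.7, 91.9]
tool_rot: [-3.141, -0.0, -0.189]
force: [-0.2, -0.4, 0.7]
width: 43.3
gripper_force: 62.4
```

```bash
python3 - <<'E'
from h import *
im=cams.get_image("side");cv2.imwrite("pics/s2.png",im);print(status.read_state()["force"])
E
```

```text
[ 0.34762514 -0.24425605  0.66091557]
```

Contact is gentle: about 2.8 N of float force, so roughly 285 g is still missing. I'll release and lift off.

{"name": "move_arm", "arguments": {"plan": [[[0, 0, 0], [0, 0, 0], 0.55], [[0, 0, 0], [0, 0, 0], 0.68], [[0, 0, 0], [0, 0, 0], 0.68], [[0, 0, 0], [0, 0, 0], 0.68], [[0, 0, 10], [0, 0, 0], 0.68], [[0, 0, 30], [0, 0, 0], 0.68], [[0, 0, 40], [0, 0, 0], 0.68], [[-30, 0, 40], [0, 0, 0], 0.68], [[-40, 0, 20], [0, 0, 0], 0.68], [[-30, 6, 0], [0, 0, 0], 0.68]]}}

```text
clock: 16.0
eef_pos: [524.3, 104.4, 234.4]
tool_rot: [-3.14, -0.004, -0.19]
force: [0.4, 0.7, -0.2]
width: 58.1
gripper_force: 0.0
```

{"name": "move_arm", "arguments": {"plan": [[[0, 0, 0], [0, 0, 0], 0.3], [[0, 0, 0], [0, 0, 0], 0.3], [[0, 0, 0], [0, 0, 0], 0.3]]}}

```text
clock: 16.38
eef_pos: [525.3, 104.4, 231.7]
tool_rot: [3.141, -0.001, -0.19]
force: [-0.5, 0.3, -0.5]
width: 25.6
gripper_force: 0.0
```

```bash
cat >> h.py <<'E'
def brass(im):
    hsv=cv2.cvtColor(im,cv2.COLOR_BGR2HSV).astype(int)
    return blob((hsv[...,0]>12)&(hsv[...,0]<28)&(hsv[...,1]>150)&(hsv[...,2]>60),60)
E
python3 - <<'E'
from h import *
s=status.read_state();im=cams.get_image("wrist");cv2.imwrite("pics/w7.png",im)
print(s["clock"],s["eef_pos"],s["tool_rot"],s["width"],s["force"])
print(brass(im))
for b in brass(im):print(ray("wrist",*b[2][0],131,s))
g=cv2.GaussianBlur(cv2.cvtColor(im,cv2.COLOR_BGR2GRAY),(5,5),1)
for c in np.round(cv2.HoughCircles(g,cv2.HOUGH_GRADIENT,1,30,param1=80,param2=22,minRadius=15,maxRadius=70)[0][:8],1): print(c,ray("wrist",c[0],c[1],117,s))
E
```

```text
16.375 [525.30706355 104.44132781 231.68241823] [ 3.14144420e+00 -7.78767516e-04 -1.89616336e-01] 25.60583403022334 [-0.52139696  0.29096491 -0.46740822]
[(164.5, (375, 183, 16, 16), ((382.5, 190.5), 7.905794143676758)), (228.5, (352, 166, 24, 24), ((363.0, 177.0), 15.556448936462402))]
[518.2438807   29.76394734 131.        ]
[531.03203214  42.61153213 131.        ]
[264.5  70.5  56.8] [617.18405578  99.03325966 117.        ]
[399.5 148.5  52.7] [544.09711865  10.44141779 117.        ]
[140.5 224.5  17.1] [522.54864995 219.44321973 117.        ]
[ 81.5 237.5  18. ] [520.81984824 269.43072221 117.        ]
[327.5 109.5  27.8] [582.30653534  59.2360393  117.        ]
```

{"name": "move_arm", "arguments": {"plan": [[[-3, -37, 0], [0, 0, 0], 0.35], [[-4, -37, -30], [0, 0, 0], 0.35], [[0, 0, -30], [0, 0, 0], 0.35], [[0, 0, -20], [0, 0, 0], 0.35], [[0, 0, 0], [0, 0, 0], 0.35], [[0, 0, 0], [0, 0, 0], 0.35]]}}

```text
clock: 17.18
eef_pos: [518.1, 30.7, 152.2]
tool_rot: [-3.142, -0.001, -0.189]
force: [0.4, -0.0, -0.3]
width: 29.7
gripper_force: 0.0
```

```bash
python3 - <<'E'
from h import *
s=status.read_state();im=cams.get_image("wrist");cv2.imwrite("pics/w8.png",im)
print(s["clock"],s["eef_pos"],s["tool_rot"],s["width"],s["force"])
print(brass(im))
for b in brass(im):print(ray("wrist",*b[2][0],131,s))
E
```

```text
17.175 [518.11387477  30.66374931 152.18775717] [-3.14150140e+00 -1.00550342e-03 -1.89108151e-01] 29.749883152367733 [ 0.35148381 -0.02398913 -0.27831676]
[(310.5, (272, 229, 22, 21), ((282.207763671875, 238.34474182128906), 10.842571258544922)), (370.0, (260, 198, 31, 30), ((275.48345947265625, 212.03689575195312), 19.48679542541504))]
[518.09195387  30.00866646 131.        ]
[533.41324323  30.71831958 131.        ]
```

{"name": "move_arm", "arguments": {"plan": [[[0, 0.5, -20], [0, 0, 0], 0.35], [[0, 0.5, -18], [0, 0, 0], 0.35], [[0, 0, -14], [0, 0, 0], 0.35], [[0, 0, -8], [0, 0, 0], 0.35], [[0, 0, -6], [0, 0, 0], 0.35], [[0, 0, 0], [0, 0, 0], 0.35], [[0, 0, 0], [0, 0, 0], 0.35]]}}

```text
clock: 18.1
eef_pos: [517.6, 31.8, 86.1]
tool_rot: [-3.141, -0.001, -0.189]
force: [0.2, 0.9, -0.3]
width: 29.7
gripper_force: 0.0
```

{"name": "move_arm", "arguments": {"plan": [[[0.9, 4.9, 0], [0, 0, 0], 0.35], [[0.9, 4.9, 0], [0, 0, 0], 0.35], [[1.1, 5.9, 0], [0, 0, 0], 0.35], [[1.1, 5.9, 0], [0, 0, 0], 0.35], [[1.1, 5.9, 0], [0, 0, 0], 0.35], [[1.1, 5.9, 0], [0, 0, 0], 0.35], [[1.1, 5.9, 0], [0, 0, 0], 0.35], [[1.1, 5.9, 0], [0, 0, 0], 0.35], [[1.1, 5.9, 0], [0, 0, 0], 0.35], [[0.9, 4.9, 0], [0, 0, 0], 0.35]]}}

```text
clock: 19.35
eef_pos: [527.8, 88.2, 85.7]
tool_rot: [-3.142, -0.0, -0.189]
force: [-0.8, -0.6, -2.0]
width: 29.8
gripper_force: 0.6
```

```bash
python3 - <<'E'
from h import *
s=status.read_state();im=cams.get_image("wrist");cv2.imwrite("pics/w9.png",im)
print(s["clock"],s["eef_pos"],s["tool_rot"],s["width"],s["force"])
for b in brass(im):print(b,ray("wrist",*b[2][0],131,s))
E
```

```text
19.35 [527.7737078   88.21465794  85.7119723 ] [-3.14153947e+00 -7.25115118e-05 -1.88798189e-01] 29.80775104918493 [-0.78861063 -0.6215786  -2.03694595]
(711.0, (289, 283, 33, 30), ((304.783203125, 297.3216857910156), 16.656349182128906)) [528.49951001  78.8512658  131.        ]
(806.5, (279, 228, 42, 40), ((299.5, 247.5), 26.201244354248047)) [548.49016931  77.30992799 131.        ]
```

{"name": "move_arm", "arguments": {"plan": [[[0.7, 3.9, 0], [0, 0, 0], 0.35], [[0.7, 3.9, 0], [0, 0, 0], 0.35], [[0, 0, 0], [0, 0, 0], 0.35], [[-0.7, -4, 0], [0, 0, 0], 0.35], [[-0.7, -4, 0], [0, 0, 0], 0.35], [[0, 0, 0], [0, 0, 0], 0.35], [[0, 0, 0], [0, 0, 0], 0.35], [[0, 0, 0], [0, 0, 0], 0.35], [[0, 0, 0], [0, 0, 0], 0.35]]}}

```text
clock: 20.52
eef_pos: [527.7, 87.7, 85.7]
tool_rot: [-3.142, -0.0, -0.189]
force: [0.6, 0.9, 0.4]
width: 29.5
gripper_force: 0.0
```

```bash
python3 - <<'E'
from h import *
s=status.read_state();im=cams.get_image("wrist");cv2.imwrite("pics/w10.png",im);sd=cams.get_image("side");cv2.imwrite("pics/s3.png",sd)
print(s["clock"],s["eef_pos"],s["tool_rot"],s["width"],s["force"])
for b in brass(im):print(b,ray("wrist",*b[2][0],131,s))
a=cv2.imread("pics/side0.png")
# vertical shift of mortar region in side view by phase correlation
def sh(r):
    y0,y1,x0,x1=r;A=cv2.cvtColor(a,6)[y0:y1,x0:x1].astype(np.float64);B=cv2.cvtColor(sd,6)[y0:y1,x0:x1].astype(np.float64);return cv2.phaseCorrelate(A,B,cv2.createHanningWindow((x1-x0,y1-y0),cv2.CV_64F))
print("mortar",sh((150,195,300,348)))
E
```

```text
20.525 [527.69489804  87.6683165   85.69910941] [-3.14154329e+00 -2.13831134e-05 -1.88854053e-01] 29.516392019087526 [0.58979336 0.88869196 0.40112596]
(590.0, (255, 275, 31, 27), ((270.1000061035156, 287.5), 15.108369827270508)) [534.8189823   90.15534882 131.        ]
(675.5, (262, 224, 40, 37), ((281.0, 241.5), 25.16455841064453)) [551.89963071  82.80149598 131.        ]
mortar ((0.3400976988519062, -4.763803587788839), 0.5712054201656643)
```

```bash
python3 - <<'E'
from h import *
d=(proj("side",[571,-130,120])-proj("side",[571,-130,110]))/10;print("px/mm",d)
z=4.76/-d[1];print("rise mm",z,"tilt",-0.09+z/120)
E
```

```text
px/mm [ 0.01780958 -0.25017635]
rise mm 19.026578518890027 tilt 0.06855482099075022
```

The mortar rose about 19 mm, so the beam has swung past level to about +0.07. That means 200 g plus the poise is enough. I'll push the poise back about 15 mm and measure the tilt.

{"name": "move_arm", "arguments": {"plan": [[[-1, -5.4, 0], [0, 0, 0], 0.35], [[-1, -5.4, 0], [0, 0, 0], 0.35], [[-1, -5.4, 0], [0, 0, 0], 0.35], [[-1, -5.4, 0], [0, 0, 0], 0.35], [[0, 0, 0], [0, 0, 0], 0.35], [[0.7, 4, 0], [0, 0, 0], 0.35], [[0.7, 4, 0], [0, 0, 0], 0.35], [[0, 0, 0], [0, 0, 0], 0.35], [[0, 0, 0], [0, 0, 0], 0.35], [[0, 0, 0], [0, 0, 0], 0.35]]}}

```text
clock: 21.88
eef_pos: [525.0, 73.8, 85.7]
tool_rot: [3.141, 0.0, -0.189]
force: [-0.1, -0.4, -0.3]
width: 30.0
gripper_force: 0.0
```

{"name": "move_arm", "arguments": {"plan": [[[0, 0, 0], [0, 0, 0], 0.35], [[0, 0, 0], [0, 0, 0], 0.35], [[0, 0, 0], [0, 0, 0], 0.35]]}}

```text
clock: 22.25
eef_pos: [525.1, 73.9, 85.7]
tool_rot: [-3.142, -0.0, -0.189]
force: [0.1, 1.0, 0.3]
width: 29.9
gripper_force: 0.0
```

```bash
cat >> h.py <<'E'
def mort(im):
    w=np.clip(im[140:205,295:355,0].astype(float)-im[140:205,295:355,2]-10,0,40)
    ys,xs=np.mgrid[140:205,295:355];return (w*xs).sum()/w.sum(),(w*ys).sum()/w.sum()
def tilt(im): # side image against the first one (lower stop -0.09)
    return -0.09+(mort(cv2.imread("pics/side0.png"))[1]-mort(im)[1])/0.25/120
E
python3 - <<'E'
from h import *
for n in("side0","s1","s2","s3"):print(n,mort(cv2.imread(f"pics/{n}.png")))
s=status.read_state();im=cams.get_image("wrist");cv2.imwrite("pics/w11.png",im);sd=cams.get_image("side");cv2.imwrite("pics/s4.png",sd)
print(s["clock"],s["eef_pos"],s["force"])
for b in brass(im):print(b,ray("wrist",*b[2][0],131,s))
print("s4",mort(sd),tilt(sd),"s3",tilt(cv2.imread("pics/s3.png")))
E
```

```text
side0 (np.float64(323.73667595171776), np.float64(169.93649025069638))
s1 (np.float64(323.76257615317667), np.float64(169.95979112271542))
s2 (np.float64(323.71059972105996), np.float64(169.6502789400279))
s3 (np.float64(324.0299914310197), np.float64(164.58543273350472))
22.25 [525.08865879  73.93660487  85.72896028] [0.1121444  0.97883137 0.25128186]
(704.5, (283, 284, 33, 30), ((299.0148620605469, 297.99505615234375), 16.13995933532715)) [525.9295903   66.72844064 131.        ]
(812.5, (273, 229, 42, 40), ((294.0, 248.4583282470703), 26.54804039001465)) [545.80351876  65.01770468 131.        ]
s4 (np.float64(325.23432211825605), np.float64(167.91698188333666)) -0.022683054421342677 s3 0.08836858390638877
```

{"name": "move_arm", "arguments": {"plan": [[[0, 0, 30], [0, 0, 0], 0.35], [[0, 0, 50], [0, 0, 0], 0.35], [[0, 0, 50], [0, 0, 0], 0.35], [[-20, 25, 0], [0, 0, 0], 0.35], [[-20, 25, 0], [0, 0, 0], 0.35], [[0, 0, 0], [0, 0, 0], 0.35], [[0, 0, 0], [0, 0, 0], 0.35], [[0, 0, 0], [0, 0, 0], 0.35], [[0, 0, 0], [0, 0, 0], 0.35]]}}

```text
clock: 23.48
eef_pos: [485.5, 123.2, 215.6]
tool_rot: [3.141, -0.0, -0.19]
force: [-0.7, -0.1, -0.3]
width: 29.8
gripper_force: 0.0
```

```bash
python3 - <<'E'
from h import *
s=status.read_state();im=cams.get_image("wrist");cv2.imwrite("pics/w12.png",im);sd=cams.get_image("side");cv2.imwrite("pics/s5.png",sd)
print(s["clock"],s["eef_pos"],s["force"])
for b in brass(im):print(b,ray("wrist",*b[2][0],131,s))
print("s5",mort(sd),tilt(sd))
I=[cv2.imread(f"pics/{n}.png")[130:240,240:360] for n in("side0","s3","s4","s5")]
cv2.imwrite("pics/cmp.png",cv2.resize(np.vstack([np.hstack(I[:2]),np.hstack(I[2:])]),None,fx=2.7,fy=2.7,interpolation=cv2.INTER_CUBIC))
E
```

```text
23.475 [485.45294082 123.18072477 215.5922103 ] [-0.67344261 -0.07691483 -0.2898995 ]
(165.0, (345, 126, 16, 18), ((352.5, 134.5), 8.746527671813965)) [524.97773487  67.31778005 131.        ]
s5 (np.float64(328.5043394406943), np.float64(166.64963034394086)) 0.0195619968918508
```

View pics/cmp.png

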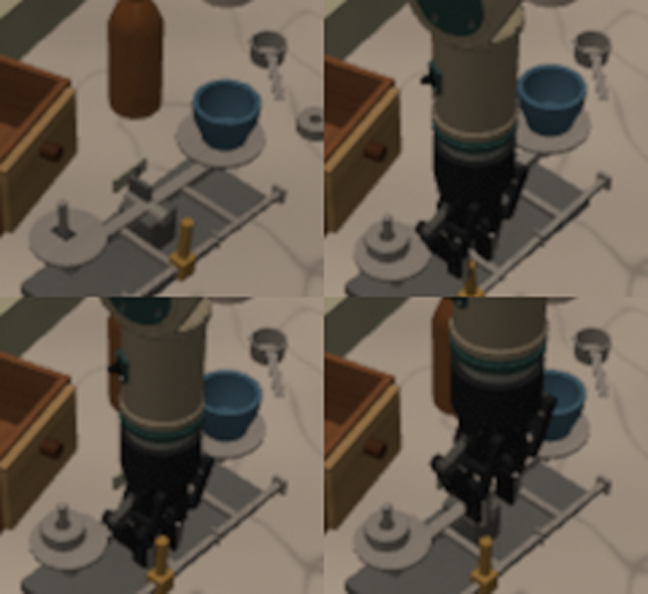

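The comparison view shows the ring threaded on the spindle. The mortar is partly hidden by the arm in the last two panels, so I'll move the arm aside for a clean tilt reading.

{"name": "move_arm", "arguments": {"plan": [[[0, 50, 0], [0, 0, 0], 0.35], [[0, 50, 0], [0, 0, 0], 0.35], [[0, 40, 0], [0, 0, 0], 0.35], [[0, 0, 0], [0, 0, 0], 0.35], [[0, 0, 0], [0, 0, 0], 0.35]]}}

```text
clock: 24.2
eef_pos: [485.1, 262.8, 215.5]
tool_rot: [3.14, 0.0, -0.19]
force: [-0.5, -0.7, 0.5]
width: 30.0
gripper_force: 0.0
```

```bash
cat >> h.py <<'E'
def report(tag):
    s=status.read_state();sd=cams.get_image("side");im=cams.get_image("wrist");cv2.imwrite(f"pics/s_{tag}.png",sd);cv2.imwrite(f"pics/w_{tag}.png",im)
    print(s["clock"],s["eef_pos"],s["force"],"mort",mort(sd),"tilt %.4f"%(-0.09+0.18*(169.945-mort(sd)[1])/5.35))
    g0=cv2.cvtColor(cv2.imread("pics/side0.png"),6)[150:176,308:338];w=cv2.matchTemplate(cv2.cvtColor(sd,6)[135:195,298:350],g0,cv2.TM_CCOEFF_NORMED)
    _,sc,_,(x,y)=cv2.minMaxLoc(w);c=w[y-1:y+2,x];o=.5*(c[0]-c[2])/(c[0]-2*c[1]+c[2]);print("template dy",y+o-15,"score",sc)
    for b in brass(im):print(np.round(b[2][0],1),ray("wrist",*b[2][0],131,s))
    return sd,im
E
python3 - <<'E'
from h import *
report("a")
E
```

```text
24.2 [485.12611316 262.80509659 215.45765772] [-0.54797346 -0.69940902  0.47612124] mort (np.float64(323.8733039348711), np.float64(167.5325644504749)) tilt -0.0088
template dy -2.1664324 score 0.970249593257904
[530.   93.5] [529.02235875  90.86680347 131.        ]
```

```bash
python3 - <<'E'
from h import *
def ecc(a,b,r,s=4):
    y0,y1,x0,x1=r
    A,B=[cv2.resize(cv2.GaussianBlur(cv2.cvtColor(i,6),(3,3),.7)[y0-8:y1+8,x0-8:x1+8],None,fx=s,fy=s,interpolation=cv2.INTER_CUBIC).astype(np.float32) for i in(a,b)]
    A=A[8*s:-8*s,8*s:-8*s]; W=np.float32([[1,0,8*s],[0,1,8*s-(2.5*s)]])
    c,W=cv2.findTransformECC(A,B,W,cv2.MOTION_TRANSLATION,(3,200,1e-6),None,5);return c,W[:,2]/s-8
I={n:cv2.imread(f"pics/{n}.png") for n in("side0","s1","s3","s_a")}
for nm,r in(("mortar",(160,184,312,336)),("mortarR",(160,184,318,338)),("mortTop",(162,176,311,337)),("railend",(196,212,334,350)),("wpan",(205,230,250,282))):
    for n in("s1","s3","s_a"):
        try:print(nm,n,ecc(I["side0"],I[n],r))
        except Exception as e:print(nm,n,"fail")
E
```

```text
mortar s1 (0.999422837079618, array([-0.00632286,  0.00518894], dtype=float32))
mortar s3 (0.9927193694605865, array([ 0.37170124, -5.3898153 ], dtype=float32))
mortar s_a (0.997982761015877, array([ 0.19904995, -2.4718695 ], dtype=float32))
mortarR s1 (0.9997328596210096, array([-9.6321106e-05,  1.6460419e-02], dtype=float32))
mortarR s3 (0.9921094300219337, array([ 0.38302135, -5.2929583 ], dtype=float32))
mortarR s_a (0.9988907579930432, array([ 0.22923946, -2.4769287 ], dtype=float32))
mortTop s1 (0.9992668112605945, array([0.00264645, 0.00448895], dtype=float32))
mortTop s3 (0.9373890476837529, array([ 0.45753384, -5.539075  ], dtype=float32))
mortTop s_a (0.9968867718662789, array([ 0.1995163, -2.5428367], dtype=float32))
railend s1 (0.9997809812803534, array([-0.01099443,  0.00742912], dtype=float32))
railend s3 (0.7065504345822912, array([ 0.99082375, -4.0989485 ], dtype=float32))
railend s_a (0.9212261228846457, array([ 0.16846085, -1.6913161 ], dtype=float32))
wpan s1 (0.574276287110874, array([0.7959919 , 0.64931583], dtype=float32))
wpan s3 (0.4486035165833151, array([ 0.26326084, -2.7608972 ], dtype=float32))
wpan s_a (0.3985314338804563, array([ -3.656897, -10.62981 ], dtype=float32))
```

Registering the mortar against both stops gives a tilt of about -0.007, so the poise needs about 1.7 mm more. The knob push will first rock the beam to its stop, about 4 mm at contact height, so I'm including that. First I'll straddle the knob again.

{"name": "move_arm", "arguments": {"plan": [[[10, -49, 0], [0, 0, 0], 0.35], [[10, -49, 0], [0, 0, 0], 0.35], [[10, -49, 0], [0, 0, 0], 0.35], [[9, -47, 0], [0, 0, 0], 0.35], [[0, 0, -20], [0, 0, 0], 0.35], [[0, 0, -20], [0, 0, 0], 0.35], [[0, 0, 0], [0, 0, 0], 0.35], [[0, 0, 0], [0, 0, 0], 0.35]]}}

```text
clock: 25.3
eef_pos: [524.5, 69.3, 176.4]
tool_rot: [-3.141, -0.001, -0.19]
force: [-0.5, 0.7, 0.3]
width: 29.6
gripper_force: 0.0
```

```bash
python3 - <<'E'
from h import *
s=status.read_state();im=cams.get_image("wrist")
print(s["clock"],s["eef_pos"],s["width"])
for b in brass(im):print(np.round(b[2][0],1),ray("wrist",*b[2][0],130,s))
E
```

```text
25.3 [524.51455254  69.32507001 176.43625407] 29.627300000842695
[285. 222.] [524.97037273  66.87201419 130.        ]
[289.  200.5] [537.78314622  62.02221185 130.        ]
```

{"name": "move_arm", "arguments": {"plan": [[[0, -1.5, -40], [0, 0, 0], 0.35], [[0, 0, -30], [0, 0, 0], 0.35], [[0, 0, -14], [0, 0, 0], 0.35], [[0, 0, -6], [0, 0, 0], 0.35], [[0, 0, 0], [0, 0, 0], 0.35], [[0.7, 4, 0], [0, 0, 0], 0.35], [[0.7, 4, 0], [0, 0, 0], 0.35], [[0.6, 2.7, 0], [0, 0, 0], 0.35], [[0.4, 2, 0], [0, 0, 0], 0.35], [[0, 0, 0], [0, 0, 0], 0.35]]}}

```text
clock: 26.6
eef_pos: [526.5, 81.4, 85.7]
tool_rot: [-3.141, -0.0, -0.189]
force: [-1.0, 0.8, 0.2]
width: 29.8
gripper_force: 0.0
```

{"name": "move_arm", "arguments": {"plan": [[[-1, -4, 0], [0, 0, 0], 0.35], [[-1, -5, 0], [0, 0, 0], 0.35], [[0, 0, 25], [0, 0, 0], 0.35], [[0, 0, 50], [0, 0, 0], 0.35], [[-10, 40, 55], [0, 0, 0], 0.35], [[-10, 50, 0], [0, 0, 0], 0.35], [[-10, 55, 0], [0, 0, 0], 0.35], [[-10, 49, 0], [0, 0, 0], 0.35], [[0, 0, 0], [0, 0, 0], 0.35], [[0, 0, 0], [0, 0, 0], 0.35]]}}

```text
clock: 27.85
eef_pos: [485.4, 261.5, 210.6]
tool_rot: [3.141, -0.0, -0.189]
force: [0.9, 0.0, 0.0]
width: 29.7
gripper_force: 0.0
```

```bash
cat >> h.py <<'E'
def ecc(b,r=(160,184,312,336),s=4):
    a=cv2.imread("pics/side0.png");y0,y1,x0,x1=r
    A,B=[cv2.resize(cv2.GaussianBlur(cv2.cvtColor(i,6),(3,3),.7)[y0-8:y1+8,x0-8:x1+8],None,fx=s,fy=s,interpolation=cv2.INTER_CUBIC).astype(np.float32) for i in(a,b)]
    A=A[8*s:-8*s,8*s:-8*s]; W=np.float32([[1,0,8*s],[0,1,8*s-(2.5*s)]])
    c,W=cv2.findTransformECC(A,B,W,cv2.MOTION_TRANSLATION,(3,200,1e-6),None,5);dy=W[1,2]/s-8
    print("ECC",c,dy,"tilt %.4f"%(-0.09-0.18*dy/5.39))
E
python3 - <<'E'
from h import *
sd,_=report("b");ecc(sd)
E
```

```text
27.85 [485.43681824 261.45244337 210.58826283] [0.86634204 0.0035525  0.03375614] mort (np.float64(323.8493386016148), np.float64(166.87390482734926)) tilt 0.0133
template dy -2.777728 score 0.9597780704498291
[527.6  93.5] [530.22210382  94.0549129  131.        ]
ECC 0.997879651167998 -3.043867 tilt 0.0117
```

The tilt is now about +0.012, so the poise has to go back about 2.6 mm. I'll straddle again and measure the knob with the wrist camera before and after each push.

{"name": "move_arm", "arguments": {"plan": [[[10, -48, 0], [0, 0, 0], 0.35], [[10, -48, 0], [0, 0, 0], 0.35], [[10, -48, 0], [0, 0, 0], 0.35], [[9.5, -47, -10], [0, 0, 0], 0.35], [[0, 0, -40], [0, 0, 0], 0.35], [[0, 0, -40], [0, 0, 0], 0.35], [[0, 0, -20], [0, 0, 0], 0.35], [[0, 0, -14], [0, 0, 0], 0.35], [[0, 0, 0], [0, 0, 0], 0.35], [[0, 0, 0], [0, 0, 0], 0.35]]}}

```text
clock: 29.2
eef_pos: [525.7, 71.3, 87.5]
tool_rot: [-3.141, -0.002, -0.19]
force: [0.8, -0.5, 0.3]
width: 29.8
gripper_force: 0.0
```

```bash
cat >> h.py <<'E'
def knob():
    s=status.read_state();im=cams.get_image("wrist");print(s["clock"],s["eef_pos"],s["force"],s["width"])
    for b in brass(im):print(b[0],b[1],np.round(b[2][0],1),ray("wrist",*b[2][0],130,s))
    return im
E
python3 - <<'E'
from h import *
cv2.imwrite("pics/k1.png",knob())
E
```

```text
29.2 [525.65724387  71.27029149  87.53086448] [ 0.75984239 -0.48162381  0.26873249] 29.754452475521365
649.5 (262, 283, 32, 28) [277.4 295.9] [527.23171728  72.10222045 130.        ]
761.5 (259, 229, 42, 38) [279.5 247.5] [546.4760042   67.58652926 130.        ]
```

{"name": "move_arm", "arguments": {"plan": [[[-0.5, -3, 0], [0, 0, 0], 0.35], [[-0.4, -2, 0], [0, 0, 0], 0.35], [[-0.4, -2, 0], [0, 0, 0], 0.35], [[-0.4, -2, 0], [0, 0, 0], 0.35], [[-0.4, -2, 0], [0, 0, 0], 0.35], [[0, 0, 0], [0, 0, 0], 0.35]]}}

```text
clock: 30.0
eef_pos: [522.9, 60.4, 86.8]
tool_rot: [-3.142, -0.0, -0.189]
force: [1.2, 1.2, 0.4]
width: 29.8
gripper_force: 0.2
```

```bash
python3 - <<'E'
from h import *
cv2.imwrite("pics/k2.png",knob())
E
```

```text
30.0 [522.9308326  60.3698815  86.7848534] [1.21600368 1.20267155 0.37813392] 29.756004637173838
656.0 (244, 282, 32, 29) [259.7 295.5] [526.38804291  67.6670742  130.        ]
766.0 (246, 228, 42, 38) [266. 247.] [545.22817789  61.39592484 130.        ]
```

{"name": "move_arm", "arguments": {"plan": [[[-0.3, -1.5, 0], [0, 0, 0], 0.35], [[-0.3, -1.3, 0], [0, 0, 0], 0.35], [[-0.2, -1.2, 0], [0, 0, 0], 0.35], [[0, 0, 0], [0, 0, 0], 0.35], [[0.7, 4, 0], [0, 0, 0], 0.35], [[0.7, 4, 0], [0, 0, 0], 0.35], [[0.3, 2, 0], [0, 0, 0], 0.35], [[0, 0, 0], [0, 0, 0], 0.35], [[0, 0, 0], [0, 0, 0], 0.35], [[0, 0, 0], [0, 0, 0], 0.35]]}}

```text
clock: 31.3
eef_pos: [523.7, 66.3, 86.7]
tool_rot: [3.141, -0.0, -0.189]
force: [-0.5, 0.2, -0.3]
width: 29.5
gripper_force: 0.0
```

```bash
python3 - <<'E'
from h import *
cv2.imwrite("pics/k3.png",knob())
E
```

```text
31.3 [523.67205505  66.34320137  86.73803381] [-0.46522289  0.24653429 -0.26351399] 29.495200128984937
702.5 (276, 284, 33, 30) [292. 298.] [523.8461665   61.86212984 130.        ]
803.5 (265, 229, 43, 40) [286.5 248. ] [544.23092255  60.15308931 130.        ]
```

{"name": "move_arm", "arguments": {"plan": [[[0.7, 4, 0], [0, 0, 0], 0.35], [[0.7, 4, 0], [0, 0, 0], 0.35], [[0.5, 2.6, 0], [0, 0, 0], 0.35], [[0.4, 2, 0], [0, 0, 0], 0.35], [[0, 0, 0], [0, 0, 0], 0.35], [[-1, -4, 0], [0, 0, 0], 0.35], [[-1, -5, 0], [0, 0, 0], 0.35], [[0, 0, 0], [0, 0, 0], 0.35], [[0, 0, 0], [0, 0, 0], 0.35], [[0, 0, 0], [0, 0, 0], 0.35]]}}

```text
clock: 32.6
eef_pos: [524.0, 70.3, 86.7]
tool_rot: [-3.141, -0.0, -0.189]
force: [0.8, 0.0, -0.1]
width: 30.0
gripper_force: 0.0
```

```bash
python3 - <<'E'
from h import *
cv2.imwrite("pics/k4.png",knob())
E
```

```text
32.6 [524.04827976  70.27403777  86.7260786 ] [ 0.84203737  0.00256648 -0.10854261] 30.01732143121927
669.5 (264, 282, 32, 28) [279.5 294.5] [526.56294852  70.13466197 130.        ]
787.5 (260, 227, 42, 39) [280.  246.5] [545.62416117  66.27915355 130.        ]
```

{"name": "move_arm", "arguments": {"plan": [[[0, 0, 25], [0, 0, 0], 0.35], [[0, 0, 50], [0, 0, 0], 0.35], [[-10, 40, 50], [0, 0, 0], 0.35], [[-10, 50, 0], [0, 0, 0], 0.35], [[-10, 55, 0], [0, 0, 0], 0.35], [[-10, 49, 0], [0, 0, 0], 0.35], [[0, 0, 0], [0, 0, 0], 0.35], [[0, 0, 0], [0, 0, 0], 0.35]]}}

```text
clock: 33.65
eef_pos: [484.3, 262.1, 209.8]
tool_rot: [3.141, -0.0, -0.189]
force: [-0.0, -1.2, -0.3]
width: 29.8
gripper_force: 0.0
```

```bash
python3 - <<'E'
from h import *
sd,_=report("c");ecc(sd);sd=cams.get_image("side");ecc(sd);ecc(sd,(160,184,318,338))
E
```

```text
33.65 [484.30800162 262.13959212 209.81625862] [-0.04905283 -1.24487077 -0.33799478] mort (np.float64(323.903011740684), np.float64(167.0712948783393)) tilt 0.0067
template dy -2.5562181 score 0.9598623514175415
[530.5  93.5] [528.96702308  93.48563694 131.        ]
ECC 0.998272273469819 -2.8228216 tilt 0.0043
ECC 0.9983036652128547 -2.8207946 tilt 0.0042
ECC 0.9992071830115463 -2.8270826 tilt 0.0044
```

The tilt is about +0.004, already close. There's time for one more trim of about -1 mm using the same repeatable sequence of pushing back, then forward to a set point.

{"name": "move_arm", "arguments": {"plan": [[[10, -48, 0], [0, 0, 0], 0.35], [[10, -48, 0], [0, 0, 0], 0.35], [[10, -48, 0], [0, 0, 0], 0.35], [[10, -48, -10], [0, 0, 0], 0.35], [[0, 0, -40], [0, 0, 0], 0.35], [[0, 0, -40], [0, 0, 0], 0.35], [[0, 0, -20], [0, 0, 0], 0.35], [[0, 0, -13], [0, 0, 0], 0.35], [[0, 0, 0], [0, 0, 0], 0.35], [[0, 0, 0], [0, 0, 0], 0.35]]}}

```text
clock: 35.05
eef_pos: [525.1, 70.5, 87.8]
tool_rot: [-3.141, -0.002, -0.189]
force: [-0.0, 0.5, -0.1]
width: 30.0
gripper_force: 0.0
```

{"name": "move_arm", "arguments": {"plan": [[[-0.5, -3, 0], [0, 0, 0], 0.35], [[-0.4, -2, 0], [0, 0, 0], 0.35], [[-0.4, -2, 0], [0, 0, 0], 0.35], [[-0.4, -2, 0], [0, 0, 0], 0.35], [[-0.4, -2, 0], [0, 0, 0], 0.35], [[-0.3, -1.5, 0], [0, 0, 0], 0.35], [[-0.3, -1.2, 0], [0, 0, 0], 0.35], [[0, 0, 0], [0, 0, 0], 0.35]]}}

```text
clock: 36.05
eef_pos: [521.6, 56.7, 86.9]
tool_rot: [3.141, 0.0, -0.189]
force: [-0.3, 0.9, 0.4]
width: 29.7
gripper_force: 0.0
```

{"name": "move_arm", "arguments": {"plan": [[[0.7, 4, 0], [0, 0, 0], 0.35], [[0.7, 4, 0], [0, 0, 0], 0.35], [[0, 0, 0], [0, 0, 0], 0.35], [[0, 0, 0], [0, 0, 0], 0.35], [[0, 0, 0], [0, 0, 0], 0.35]]}}

```text
clock: 36.67
eef_pos: [523.0, 64.9, 86.9]
tool_rot: [3.141, -0.0, -0.189]
force: [0.4, -0.1, -0.4]
width: 29.9
gripper_force: 0.0
```

```bash
python3 - <<'E'
from h import *
cv2.imwrite("pics/k5.png",knob())
E
```

```text
36.675 [523.02285136  64.86291661  86.94733983] [ 0.36773663 -0.10759647 -0.4149121 ] 29.892651631784233
689.0 (270, 284, 33, 29) [286.2 296.5] [524.09926661  62.45520521 130.        ]
816.0 (261, 228, 43, 40) [282.4 247.4] [543.99845095  60.09886942 130.        ]
```

{"name": "move_arm", "arguments": {"plan": [[[0.7, 4, 0], [0, 0, 0], 0.35], [[0.7, 4, 0], [0, 0, 0], 0.35], [[0.6, 3, 0], [0, 0, 0], 0.35], [[0.4, 2, 0], [0, 0, 0], 0.35], [[0, 0, 0], [0, 0, 0], 0.35], [[-1, -4, 0], [0, 0, 0], 0.35], [[-1, -5, 0], [0, 0, 0], 0.35], [[0, 0, 0], [0, 0, 0], 0.35], [[0, 0, 0], [0, 0, 0], 0.35], [[0, 0, 0], [0, 0, 0], 0.35]]}}

```text
clock: 37.98
eef_pos: [523.5, 69.1, 86.9]
tool_rot: [-3.141, -0.0, -0.189]
force: [0.4, -1.0, 0.2]
width: 30.0
gripper_force: 0.0
```

```bash
python3 - <<'E'
from h import *
cv2.imwrite("pics/k6.png",knob())
E
```

```text
37.975 [523.48759398  69.13827384  86.93965519] [ 0.39276715 -1.02318198  0.1972575 ] 29.993769401819552
670.0 (265, 281, 32, 29) [280.3 293.8] [526.11432659  68.69183246 130.        ]
790.5 (260, 227, 42, 39) [280.5 245. ] [545.51839325  64.87659183 130.        ]
```

{"name": "move_arm", "arguments": {"plan": [[[0, 0, 25], [0, 0, 0], 0.35], [[0, 0, 50], [0, 0, 0], 0.35], [[-10, 40, 50], [0, 0, 0], 0.35], [[-10, 50, 0], [0, 0, 0], 0.35], [[-10, 55, 0], [0, 0, 0], 0.35], [[-10, 49, 0], [0, 0, 0], 0.35], [[0, 0, 0], [0, 0, 0], 0.35], [[0, 0, 0], [0, 0, 0], 0.35]]}}

```text
clock: 39.02
eef_pos: [483.7, 261.0, 210.0]
tool_rot: [3.141, -0.0, -0.189]
force: [0.8, -0.7, -0.5]
width: 29.9
gripper_force: 0.0
```

```bash
python3 - <<'E'
from h import *
sd,_=report("d");ecc(sd);ecc(sd,(160,184,318,338))
E
```

```text
39.025 [483.72724464 261.01519515 210.04090874] [ 0.76372023 -0.66266515 -0.47534883] mort (np.float64(323.90488431876605), np.float64(167.32664952870607)) tilt -0.0019
template dy -2.344326 score 0.9646932482719421
[530.   93.5] [528.43073532  92.53498431 131.        ]
ECC 0.9981286469030941 -2.6343646 tilt -0.0020
ECC 0.9988848118041949 -2.6381836 tilt -0.0019
```

The beam rests at about -0.002 rad, which is level. The arm is clear of everything and the 100 g ring hasn't been touched, so I'm handing it in.

```bash
python3 -c "
from cell import ctrl;print(ctrl.finish_job())"
```

```text
the job is handed in; nothing more can be done
None
```

I handed the job in with the beam resting level at about -0.002 rad (camera estimate): the 200 g ring is threaded on the spindle, the poise is trimmed, the 100 g ring was left on the counter as not needed, and the robot is touching nothing.

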